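# Clamp the ball-run tube to its stub

## Task

Join up the ball run: slide the blue flanged tube along its rails until its flange sits fully home against the orange flange, gently and without ramming it. Then swing the red hinged ring down over the two flanges and close the green latch lever over the ring's pin, so that the ring stays clamped shut on its own; leave the other toys where they are.

Things in the scene. Friction and masses are not known exactly. Their poses are not given: they have to be found in the camera images.
- stand: Fixed stand of the ball run: wooden base plate 180 x 330 x 12 mm with rails and a clamp. Origin on the bench under the pipe axis where the flanges nominally meet; z up, y along the pipe (loose tube on +y, orange stub on -y), x across, roughly away from the robot. The two 8 mm rails (x = +-21, top z = 54 mm, y = -14..222) carry the tube by its flanges: slick, it slides along y.
- home (a point): Fixed point on the stand: pipe axis (z = 75 mm) at the NOMINAL meeting plane of the flanges. The clamp head (blue saddle, orange stub with 56 mm flange, ring, plunger, latch: one rigid unit) really stands anywhere within +-8 mm of nominal along y; this is not reported: feel it (tube against orange flange) or see it. All y values of clamp parts, and points ring_hinge and latch_pivot, are for offset 0.
- tube: Loose blue tube, 150 mm long, 40 mm outside, 0.11-0.22 kg, a 56 mm flange 6 mm thick at each end. Origin on its axis in the outer face of the clamp-side flange, its y along the tube away from the clamp. Pinch the barrel from above across x or push the far end (at y = 150). Starts 25-60 mm off. The ring shuts only if under 2 mm gap is left between the flanges. Over 15 N against the rubber-faced orange flange is ramming.
- ring (a joint): Angle (rad) of the red half ring: 0 = fully clamped, grows as it opens; starts 1.2-1.55 (standing up on the robot's side), stop at 1.7, stays where left (0.05 N m friction). Push its outer side over, then press the fork arms down from above. It comes to rest on a sprung rubber plunger at about 0.05 (2.5 N starts it, then 3.5 N/mm); only the latch draws it to 0 and holds it.
- ring_hinge (a point): Nominal point on the ring's hinge axis (parallel to y, stand x = -40, z = 75 mm). Ring when closed, in stand mm: arch 28 mm wide (y -13..15), groove y -7..8, outer radius 37 about the pipe axis; from its free end two fork arms, each 10 wide at y = -14 and 16, x = 30..64, top z = 81, 10 thick, carry a steel pin of 10 mm diameter at x = 64, z = 76, y -19..21. Press the arms at x about 50.
- latch (a joint): Angle (rad) of the green latch lever: 0 = shut (upright, at its stop), grows as it swings away from the pipe (+x) and down; starts 0.9-1.15, stop at 1.2, stays where left (0.03 N m friction). Push its top from outside towards the pipe: with the ring resting on the plunger its hook passes over the ring's pin, meets it at about 0.5 and draws the ring down with a few newtons at the top. At 0 it holds by itself.
- latch_pivot (a point): Nominal point on the latch lever's pivot axis (parallel to y, stand x = 76, z = 45 mm). Upright, the lever is a bar 8 mm thick, x = 76..84 mm, from the pivot up to z = 130 mm; its top 30 mm is a handle 26 mm wide centred at y = 1 mm; the hook is on its pipe side between the fork arms, 14 mm wide. Pushing harder than 25 N on stand, ring or latch is too much.
- pink_cube: Pink plastic cube, 50 mm, a bystander to leave alone; origin under its centre.
- wooden_car: Varnished wooden toy car, 100 x 62 x 60 mm, a bystander to leave alone; origin under its centre.
- bath_boat: Hard silicone bath boat, yellow and white, 85 x 50 x 77 mm, a bystander to leave alone; origin under its centre.
- glass_dome: Green glass paperweight dome, 74 mm wide, 43 mm high, a bystander to leave alone; origin under its centre.
- spare_tube: Short spare blue flanged tube standing on end, 56 mm wide, 90 mm high, a bystander to leave alone; origin under its centre.
There are look-alikes about, which are no part of the job. What is shaped like the tube but pink is not meant.

How it is judged:
On the way, in this order (a step that is already met when the one before it is completed fails the run):
1. the tube's flange has been slid up to the orange flange while the ring is still open (distance between tube and head_c0 below 0.008 m and value of joint ring above 0.6 rad), for 0.2 s.
2. the ring has been swung down over both flanges while the latch is still open (value of joint ring below 0.09 rad and value of joint latch above 0.4 rad), for 0.1 s.
At the end, for the whole second after the job is handed in: Ring drawn down (below 0.025 rad) and held by the shut latch (below 0.1 rad); tube at rest with its flange in the ring, home against the orange flange: from the tube's origin to the middle of the 6 mm thick orange flange under 5.5 mm (gap under 2.5 mm) (value of joint ring below 0.025 rad and value of joint latch below 0.1 rad and distance between tube and head_c0 below 0.0055 m and linear speed of tube below 0.01 m/s); the robot touches nothing.
It fails at once if the tube is rammed against the orange flange with more than 15 N (contact force between tube and head_c0 above 15 N).
It fails at once if the robot presses the stand, ring or latch with more than 25 N (contact force between any of the fingers, the arm and stand above 25 N).
It fails at once if another toy is moved by more than 20 mm (distance of any of pink_cube, wooden_car, bath_boat, glass_dome, spare_tube from where it was at the start of the episode above 0.02 m).
It also fails if it takes over 62 s, if anything falls off the work surface, if the arm or the gripper's body presses on something with over 40 N, if the wrist force passes 120 N, or if a joint passes its speed limit or range.

## Robot

A 6-joint arm with a two-finger parallel gripper is mounted at the origin on the work surface. World frame = base frame: x ahead of the robot, y to its left, z up, the work surface at z = 0. Lengths are in m, angles in rad, forces in N, time in s.
With the tool pointing down it reaches from about 0.25 to 0.725 m from the base axis. Payload 4 kg.
Tool frame: the origin (TCP) lies on the centre line of the jaws, within the pads' length; the fingertips stand 19 mm ahead of it and the grasp point (between the pads) is the TCP; z points along the fingers, y is the direction in which the jaws open and shut (so a half turn about z gives the same grasp; the last joint's range is limited). The gripper opens to 85 mm and grips with 20 to 120 N. Pads are 22 mm wide; open, the fingers measure 114 mm over their backs; the gripper's body (76 mm by 85 mm) begins 54 mm behind the grasp point. The pads swing forward as they close: fully open they stand 13 mm farther back than shut.
Start: joints at [1.108, 0.241, 0.005, 1.335, 0, 1.571], TCP at [0.223, 0.447, 0.25] pointing down, gripper open.
Joint ranges: [-2.72, 2.72], [-1.05, 1.87], [-1.09, 1.28], [-1.99, 2.15], [-1.42, 1.44], [-3.14, 3.14]. Speed limits (rad/s): [2.79, 2.79, 3.14, 3.14, 3.14, 3.14].

## Interface

Orientations are given as [roll, pitch, yaw] about the fixed x, y, z axes, in that order (R = Rz(yaw) Ry(pitch) Rx(roll)).
In Python, from bench import sensors, cams, r gives the robot as it stands.
- The arm moves only by the tool step_arm, never from a script. Its argument "plan" is text: rows parted by semicolons, each of 4 numbers parted by spaces: the shift along the tool's x, y, z in mm, then the turn about the tool's z in rad. In form: x y z twist; .... A call has 1 to 8 rows; each row shifts and turns the pose as measured when the row begins, along the tool's axes as they then stand; what a row does not reach is not made up. A row lasts 1/10 s, in which the tool goes at most 50 mm and 8.59 degrees, less where a joint would pass 70% of its speed; a pose out of reach is approached as far as the arm can. A call with a gripper value outside its range is refused whole. "fingers" is the finger opening in mm, from 0 to 85.4, set as the call begins (left out, the last holds). The fingers move at their own pace and stop on an object; "squeeze" is the grip in N (left out, the last holds). Time passes only in rows, so rows that do not move let the fingers close. It gives the time, the measured TCP pose, the force and the opening at its end, in the units of the state.
- sensors.read_state(): the state, without advancing time (a new reading comes with each control period).
- cams.capture(name): name is "side" or "top"; returns a dict with "image" (480x640x3 uint8, red, green, blue), "K" (3x3 intrinsics, pixels), "D" ([k1, k2, p1, p2, k3] as OpenCV has them; the pictures are not rectified), "cam_to_world" (4x4, takes a point from camera to world coordinates). Camera axes: x right, y up, looking along -z (the intrinsics and any distortion apply to the point x, -y, -z); pixel columns grow to the right and rows downward; lengths in m; the calibration is good to about 2 mm. A picture is of the moment at which its call begins. There is no depth.
- r.sign_off(): hands the job in, once; it reports no verdict.
Trained networks look in the newest picture that a camera, given by its name, has taken for a name from the list of things; names that differ only in an ending like _2 or _b are one class to them, and where a whole thing is asked for, a point or a joint stands for the part that bears it (a point fixed in the world has none). Each returns a list of dicts, best first, with "score" (0 to 1); they miss things now and then, are a little off and sometimes report something else, mostly with a low value. They report only what shows in the picture. A call takes as long as a camera call. They do not tell look-alikes from the thing itself.
- cams.outline_of(target, camera): "region" (480x640 bool, what is visible of it) and "xy" ([column, row] in pixels, amid what is visible of it).
- cams.pinpoint(target, camera): "xy" ([column, row] in pixels: a listed point, or the origin of a listed thing).
The state is a dict: "time": time; "joint_positions": joint angles; "dq": joint speeds; "tau": joint torques, N m; "tcp_pos": TCP position; "orientation": TCP orientation; "contact_force": force on the tool from outside, world axes, zero at the start; "torque": the same for the moment, N m; "gripper_width": finger opening in m.
Only numpy, scipy, OpenCV 4.12 (cv2) and the standard library are available. Lean on these libraries where they do the work, as an engineer would, in place of code of your own. Each camera call takes 0.05 s, during which the arm holds its last target. There are 200 camera calls.

## Working session

There is one attempt and no reset: what is moved stays moved. The work goes in short steps, Python scripts to look and compute and a tool call to move; the robot and the scene stay as the last step left them, time stands still between calls to the robot, and variables do not carry over. Pictures are saved under pics/ and viewed, about 8 in all and at most 12, crops included, and the job is handed in when it is done.

Besides the shell and the picture viewer there is one more tool, called as a command line: name --argument value ..., lists and objects as JSON in quotes. step_arm: Moves the arm, as the interface text tells. Its arguments: {"type":"object","properties":{"plan":{"type":"string"},"fingers":{"type":"number"},"squeeze":{"type":"number"}},"required":["plan"]}

```bash
mkdir -p pics; ls; cat > h.py <<'E'
import numpy as np, cv2
from bench import sensors, cams, r
def ray(c,xy):
    u=cv2.undistortPoints(np.array([[xy]],float),c["K"],np.array(c["D"],float))[0,0]
    T=c["cam_to_world"]; d=T[:3,:3]@np.array([u[0],-u[1],-1]); return T[:3,3],d/np.linalg.norm(d)
def atz(c,xy,z):
    o,d=ray(c,xy); return o+d*(z-o[2])/d[2]
def tri(rs):
    A=sum(np.eye(3)-np.outer(d,d) for o,d in rs); b=sum((np.eye(3)-np.outer(d,d))@o for o,d in rs); return np.linalg.solve(A,b)
def proj(c,P):
    T=np.linalg.inv(c["cam_to_world"]); p=(T[:3,:3]@np.atleast_2d(P).T).T+T[:3,3]; p=p*[1,-1,-1]
    return cv2.projectPoints(p,np.zeros(3),np.zeros(3),c["K"],np.array(c["D"],float))[0][:,0]
def snap(n,f):
    c=cams.capture(n); c["K"]=np.array(c["K"],float); c["cam_to_world"]=np.array(c["cam_to_world"]); cv2.imwrite(f"pics/{f}.png",c["image"][:,:,::-1]); return c
E
python3 - <<'E'
from h import *
np.set_printoptions(precision=4,suppress=True)
print(sensors.read_state())
C={n:snap(n,n+"0") for n in("side","top")}
for n in C: print(n,C[n]["cam_to_world"][:3],C[n]["K"][0,0])
for t in ["home","stand","tube","ring_hinge","latch_pivot","pink_cube","wooden_car","bath_boat","glass_dome","spare_tube"]:
    for n in C: print(t,n,[(np.round(p["xy"],1),round(p["score"],2)) for p in cams.pinpoint(t,n)])
E
```

```text
pics
{'time': 0.0, 'joint_positions': array([1.108 , 0.2414, 0.0037, 1.3352, 0.    , 1.5708]), 'dq': array([-0.0005, -0.001 ,  0.0002,  0.0009, -0.0003, -0.001 ]), 'tau': array([ -0.0017, -37.232 ,  25.2406,   0.0169,  -0.0001,   0.    ]), 'tcp_pos': array([0.2229, 0.4469, 0.2494]), 'orientation': array([-3.1395, -0.    ,  2.6788]), 'contact_force': array([-0.0808,  0.243 , -0.5298]), 'torque': array([-0.0146,  0.0413, -0.006 ]), 'gripper_width': 0.08522477464074706}
side [[ 0.919   0.2018 -0.3387  0.0485]
 [-0.3939  0.5057 -0.7675 -1.0851]
 [ 0.0165  0.8388  0.5442  0.8199]] 544.8024834233644
top [[ 0.0074  0.9956 -0.0932  0.4247]
 [-0.9999  0.008   0.0067 -0.0215]
 [ 0.0074  0.0932  0.9956  1.4145]] 527.4317792784602
home side [(array([313.2, 246.5]), 0.87), (array([300.4, 244.3]), 0.63)]
home top [(array([334.3, 253.8]), 0.63)]
stand side [(array([317.6, 269.8]), 0.73)]
stand top [(array([332.1, 255.1]), 0.76)]
tube side [(array([243.5, 225.7]), 0.76), (array([269. , 291.2]), 0.69), (array([311.2, 230.1]), 0.67), (array([357. , 204.1]), 0.59)]
tube top [(array([255.7, 301.8]), 0.7
[... 181 characters left out ...]
inge top [(array([326. , 266.8]), 0.59)]
latch_pivot side [(array([346.1, 249.6]), 0.7)]
latch_pivot top [(array([336.5, 227.1]), 0.68), (array([311. , 249.6]), 0.26)]
pink_cube side [(array([241. , 183.7]), 0.68)]
pink_cube top [(array([152.6, 276.7]), 0.88)]
wooden_car side [(array([402.3, 354.1]), 0.66)]
wooden_car top [(array([456.6, 240.5]), 0.79), (array([165.1, 226.4]), 0.63), (array([154.7, 278.4]), 0.25)]
bath_boat side [(array([338.7, 351.7]), 0.68)]
bath_boat top [(array([442.4, 286.6]), 0.78)]
glass_dome side [(array([413.4, 306.4]), 0.83)]
glass_dome top [(array([410.5, 202.6]), 0.65)]
spare_tube side [(array([282. , 180.8]), 0.85)]
spare_tube top [(array([165.2, 226. ]), 0.65)]
```

```bash
python3 - <<'E'
import cv2
a=cv2.imread("pics/side0.png")[130:380,180:460]; b=cv2.imread("pics/top0.png")[150:350,130:480]
cv2.imwrite("pics/s_c.png",cv2.resize(a,None,fx=2.4,fy=2.4,interpolation=cv2.INTER_CUBIC)); cv2.imwrite("pics/t_c.png",cv2.resize(b,None,fx=2.28,fy=2.28,interpolation=cv2.INTER_CUBIC))
E
```

```text
(no output)
```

View pics/s_c.png

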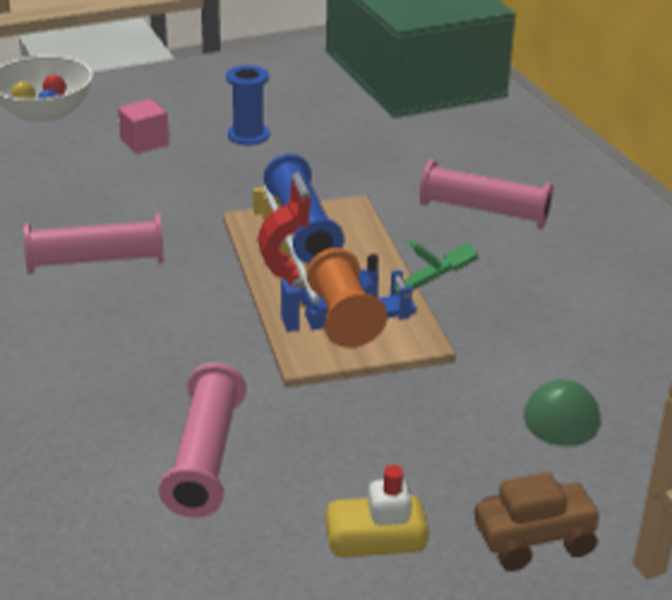

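View pics/t_c.png

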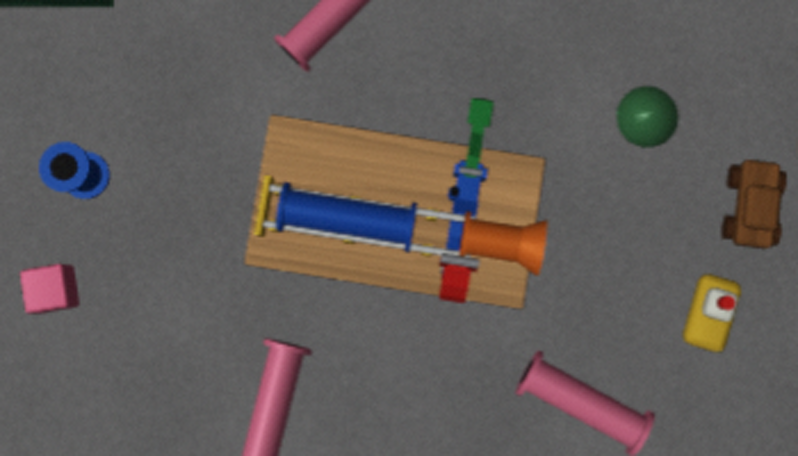

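The tube meant is the blue one on the rails, about crop-top (345,213), which is full-frame (281,243). The three pink tubes are look-alikes, and the blue one standing upright is the spare. The ring stands open on the robot's side and the latch lies open on the far side. Next I'll fit the stand pose.

```bash
cat > fit.py <<'E'
from h import *
np.set_printoptions(precision=4,suppress=True)
T=snap("top","top1"); S=snap("side","side1")
def best(t,n): return max(cams.pinpoint(t,n),key=lambda p:p["score"])["xy"]
hsv=cv2.cvtColor(T["image"],cv2.COLOR_RGB2HSV)
# plate corners refined by lines through plate mask
m=((hsv[...,0]>8)&(hsv[...,0]<22)&(hsv[...,1]>70)&(hsv[...,2]>110)).astype(np.uint8); m[:, :230]=0; m[:,375:]=0; m[:190]=0; m[295:]=0
pts=np.argwhere(m)[:,::-1]; w=np.array([atz(T,p,.012)[:2] for p in pts],np.float32)
hull=cv2.convexHull(w); rc=cv2.minAreaRect(hull); print("plate",rc, cv2.boxPoints(rc))
for t in ["home","ring_hinge","latch_pivot"]:
    print(t, tri([ray(T,best(t,"top")),ray(S,best(t,"side"))]))
b=((hsv[...,0]>105)&(hsv[...,0]<125)&(hsv[...,1]>120)).astype(np.uint8); b[:,:240]=0; b[:,314:]=0;b[:220]=0;b[290:]=0
w=np.array([atz(T,p,.075)[:2] for p in np.argwhere(b)[:,::-1]],np.float32); rc=cv2.minAreaRect(w); print("tube",rc, len(w))
E
python3 fit.py; python3 - <<'E'
import cv2
a=cv2.imread("pics/top1.png")[190:300,230:380]
cv2.imwrite("pics/t_z.png",cv2.resize(a,None,fx=5.3,fy=5.3,interpolation=cv2.INTER_CUBIC))
E
```

```text
plate ((0.5366197228431702, 0.0014402568340301514), (0.34515753388404846, 0.1784648448228836), 81.41067504882812) [[ 0.4226 -0.1559]
 [ 0.5991 -0.1825]
 [ 0.6506  0.1588]
 [ 0.4742  0.1854]]
home [ 0.5059 -0.0729  0.0738]
ring_hinge [ 0.4689 -0.0541  0.0748]
latch_pivot [ 0.5814 -0.0766  0.0471]
tube ((0.5251954197883606, 0.06342565268278122), (0.1512645184993744, 0.04949890449643135), 81.13495635986328) 901
```

View pics/t_z.png

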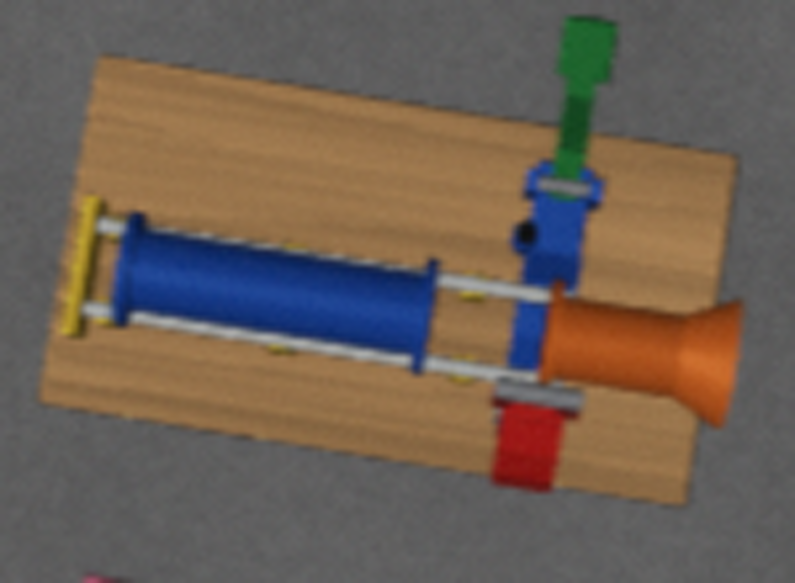

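```bash
cat > fr.py <<'E'
from h import *
np.set_printoptions(precision=4,suppress=True)
A=np.radians(-8.8); O=np.array([.505,-.073])
ex=np.array([np.cos(A),np.sin(A)]); ey=np.array([-np.sin(A),np.cos(A)])
E
python3 - <<'E'
from h import *
np.set_printoptions(precision=4,suppress=True)
import pickle
T=snap("top","top2")
f=lambda x,y:(x/5.3+230-.4,y/5.3+190-.4)
def P(x,y,z): return atz(T,f(x,y),z)[:2]
def ang(a,b): d=b-a; return np.degrees(np.arctan2(d[1],d[0]))
c=[P(98,55,.012),P(737,155,.012),P(687,505,.012),P(40,403,.012)]
print("corners",np.array(c)); print("edges",ang(c[1],c[0])-90,ang(c[2],c[3])-90,ang(c[3],c[0]),ang(c[2],c[1]), [np.linalg.norm(c[i]-c[i-1]) for i in range(4)],"ctr",sum(c)/4)
print("tube face",(P(437,262,.075)+P(420,372,.075))/2,"far",(P(135,213,.075)+P(118,323,.075))/2)
print("orange face",(P(555,285,.075)+P(541,378,.075))/2)
print("hinge pin",P(539,397,.075), "latch pivot pin",P(565,187,.045))
print("lever top",P(563,18,.09),P(615,22,.09))
E
```

```text
corners [[ 0.6503  0.1577]
 [ 0.6019 -0.1663]
 [ 0.4254 -0.1411]
 [ 0.4738  0.1833]]
edges -8.495277070634103 -8.495623533059955 -8.251243209147551 -8.150289534315773 [np.float64(0.17832013382797038), np.float64(0.3276594378954194), np.float64(0.17832373213461064), np.float64(0.32797365081856544)] ctr [0.5378 0.0084]
tube face [ 0.5144 -0.0115] far [0.5368 0.1339]
orange face [ 0.5078 -0.0689]
hinge pin [ 0.4764 -0.0647] latch pivot pin [ 0.5811 -0.078 ]
lever top [ 0.6575 -0.0748] [ 0.6558 -0.0998]
```

```bash
cat > fr.py <<'E'
import numpy as np, sys
from bench import sensors
A=np.radians(-8.5); O=np.array([.5065,-.069])
ex=np.array([np.cos(A),np.sin(A)]); ey=np.array([-np.sin(A),np.cos(A)])
def W(x,y,z): return np.r_[O+(x*ex+y*ey)/1000,z/1000]
def L(p): d=(p[:2]-O)*1000; return np.round([d@ex,d@ey,p[2]*1000],1)
def rows(tgt,yaw,n,mx=49):
    s=sensors.read_state(); p=np.array(s["tcp_pos"]); y=s["orientation"][2]; out=[]
    dy=(yaw-y+np.pi)%(2*np.pi)-np.pi
    for i in range(n):
        st=(tgt-p)/(n-i); c,q=np.cos(y),np.sin(y)
        out.append([*(1000*np.array([c*st[0]+q*st[1],q*st[0]-c*st[1],-st[2]])),-dy/n]); p=p+st; y+=dy/n
    print("; ".join("%.0f %.0f %.0f %.3f"%tuple(o) for o in out)); print("local",L(np.array(s["tcp_pos"])),"yaw",s["orientation"][2])
E
python3 -c "
from fr import *
rows(W(0,161,200),1.4225,11)"
```

```text
-39 -17 5 0.114; -41 -12 5 0.114; -42 -7 5 0.114; -43 -2 5 0.114; -43 3 5 0.114; -42 7 5 0.114; -41 12 5 0.114; -39 17 5 0.114; -37 21 5 0.114; -35 25 5 0.114; -32 29 5 0.114
local [-356.5  468.9  250.3] yaw 2.6787639976952438
```

step_arm --plan "-39 -17 5 0.114; -41 -12 5 0.114; -42 -7 5 0.114; -43 -2 5 0.114; -43 3 5 0.114; -42 7 5 0.114; -41 12 5 0.114; -39 17 5 0.114" --fingers 85 --squeeze 20

```text
time: 2.35
tcp_pos: [0.4494, 0.1833, 0.2098]
orientation: [3.136, -0.005, 1.744]
contact_force: [0.3, 0.4, -0.1]
gripper_width: 0.0854
```

step_arm --plan "-37 21 5 0.114; -35 25 5 0.114; -32 29 5 0.114; 0 0 0 0"

```text
time: 2.75
tcp_pos: [0.5359, 0.0743, 0.1934]
orientation: [3.136, -0.007, 1.379]
contact_force: [-1.3, 0.5, -0.6]
gripper_width: 0.0848
```

```bash
python3 -c "
from fr import *
rows(W(0,161,79),1.4225,6)"
```

```text
2 -1 19 -0.007; 2 -1 19 -0.007; 2 -1 19 -0.007; 2 -1 19 -0.007; 2 -1 19 -0.007; 2 -1 19 -0.007
local [  7.9 146.1 193.4] yaw 1.379072099755101
```

step_arm --plan "5 -3 0 -0.02; 5 -3 15 -0.02; 3 -1 25 0; 0 0 30 0; 0 0 30 0; 0 0 12 0; 0 0 0 0"

```text
time: 3.45
tcp_pos: [0.5291, 0.0973, 0.0804]
orientation: [3.134, -0.01, 1.439]
contact_force: [-0.2, 0.4, 1.2]
gripper_width: 0.0851
```

```bash
python3 -c "
from fr import *
rows(W(0,161,79),1.4225,1)
from h import snap
snap('top','top3');snap('side','side3')
import cv2
a=cv2.imread('pics/top3.png')[190:300,230:380];b=cv2.imread('pics/side3.png')[180:290,250:400]
import numpy as np
cv2.imwrite('pics/g3.png',cv2.resize(np.vstack([a,b]),None,fx=2.7,fy=2.7,interpolation=cv2.INTER_CUBIC))"
```

```text
-7 2 1 0.016
local [ -2.3 167.8  80.4] yaw 1.4385269113965995
```

View pics/g3.png

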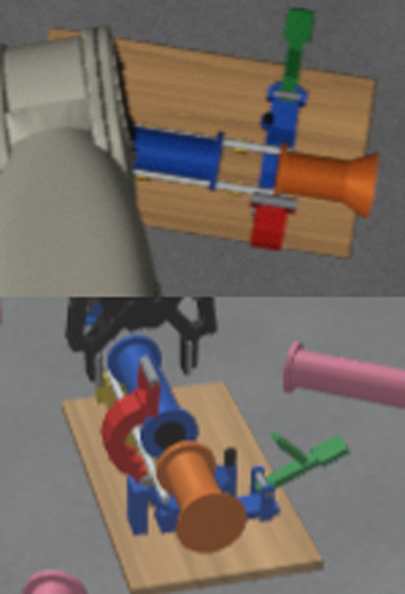

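The open fingers straddle the blue barrel: in this crop they are at about (92,355) and (190,350), with the tube between them. The ring and latch are untouched. I'll close the gripper gently.

step_arm --plan "-4 2 1 0.016; 0 0 0 0; 0 0 0 0; 0 0 0 0; 0 0 0 0; 0 0 0 0" --fingers 36 --squeeze 20

```text
time: 4.15
tcp_pos: [0.5299, 0.0946, 0.0855]
orientation: [3.133, -0.015, 1.423]
contact_force: [-0.3, 0.7, -1.7]
gripper_width: 0.0392
```

step_arm --plan "-5 0 0 0; -6 0 0 0; -6 0 0 0; -6 0 0 0; -6 0 0 0; -6 0 0 0; -3 0 0 0; 0 0 0 0"

```text
time: 4.95
tcp_pos: [0.5238, 0.0538, 0.0851]
orientation: [3.133, -0.017, 1.422]
contact_force: [-2.1, 2.6, 0.5]
gripper_width: 0.0392
```

```bash
python3 -c "
from fr import *
rows(W(0,105,85),1.4225,1)"
```

```text
-19 1 0 -0.001
local [ -1.1 124.   85.1] yaw 1.4219133745896149
```

step_arm --plan "-4 0 0 0; -4 0 0 0; -2 0 0 0; 0 0 0 0"

```text
time: 5.35
tcp_pos: [0.5222, 0.0435, 0.0851]
orientation: [3.133, -0.017, 1.423]
contact_force: [-2.1, 0.3, -0.4]
gripper_width: 0.0394
```

```bash
python3 -c "
from fr import *
rows(W(0,105,85),1.4225,1)
from h import snap
snap('top','top4');snap('side','side4')
import cv2
a=cv2.imread('pics/top4.png')[220:280,280:360];b=cv2.imread('pics/side4.png')[200:280,270:376]
import numpy as np
a=cv2.resize(a,(600,450),interpolation=cv2.INTER_CUBIC)
b=cv2.resize(b,(600,450),interpolation=cv2.INTER_CUBIC)
cv2.imwrite('pics/g4.png',cv2.resize(np.hstack([a,b]),(800,300)))"
```

```text
-9 1 0 0.000
local [ -1.1 113.5  85.1] yaw 1.4225373890437312
```

View pics/g4.png

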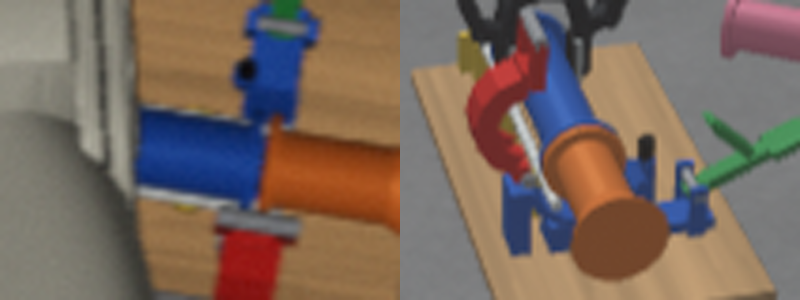

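The tube flange is now right beside the orange flange, with the seam at about (265,165) in the left half, so only a few mm remain. I'll creep the rest in small steps while watching the force.

step_arm --plan "-1 0 0 0; -1 0 0 0; -1 0 0 0"

```text
time: 5.75
tcp_pos: [0.5218, 0.0411, 0.085]
orientation: [3.134, -0.018, 1.423]
contact_force: [-1.2, 2.3, 0.1]
gripper_width: 0.0393
```

step_arm --plan "-1 0 0 0; -1 0 0 0"

```text
time: 5.95
tcp_pos: [0.5216, 0.04, 0.085]
orientation: [3.134, -0.02, 1.424]
contact_force: [-0.8, 6.8, -0.6]
gripper_width: 0.0393
```

step_arm --plan "-1 0 0 0"

```text
time: 6.05
tcp_pos: [0.5216, 0.04, 0.085]
orientation: [3.134, -0.023, 1.425]
contact_force: [-0.7, 5.5, -0.9]
gripper_width: 0.0391
```

Contact is felt: 5–7 N, and the tube no longer advances. I'll dwell, release and rise.

step_arm --plan "0 0 0 0; 0 0 0 0"

```text
time: 6.25
tcp_pos: [0.5216, 0.04, 0.085]
orientation: [3.134, -0.023, 1.425]
contact_force: [-1.3, 3.1, -0.3]
gripper_width: 0.0391
```

step_arm --plan "0 0 0 0; 0 0 0 0; 0 0 0 0; 0 0 0 0; 0 0 -10 0; 0 0 -30 0; 0 0 -40 0; 0 0 -40 0" --fingers 80

```text
time: 7.05
tcp_pos: [0.5174, 0.0351, 0.2045]
orientation: [-3.141, -0.015, 1.423]
contact_force: [1.1, 1.6, 0.2]
gripper_width: 0.08
```

```bash
python3 -c "
from fr import *
rows(W(0,105,85),1.4225,1)
from h import *
T=snap('top','top5');S=snap('side','side5')
print([(p['xy'],p['score']) for p in cams.pinpoint('ring_hinge','side')])
import cv2
a=cv2.imread('pics/top5.png')[220:280,280:360];b=cv2.imread('pics/side5.png')[200:280,270:376]
a=cv2.resize(a,(600,450),interpolation=cv2.INTER_CUBIC)
b=cv2.resize(b,(600,450),interpolation=cv2.INTER_CUBIC)
cv2.imwrite('pics/g5.png',cv2.resize(np.hstack([a,b]),(800,300)))"
```

```text
0 5 119 0.001
local [ -4.6 104.5 204.5] yaw 1.4230119793190736
[([304.3, 240.6], 0.67)]
```

View pics/g5.png

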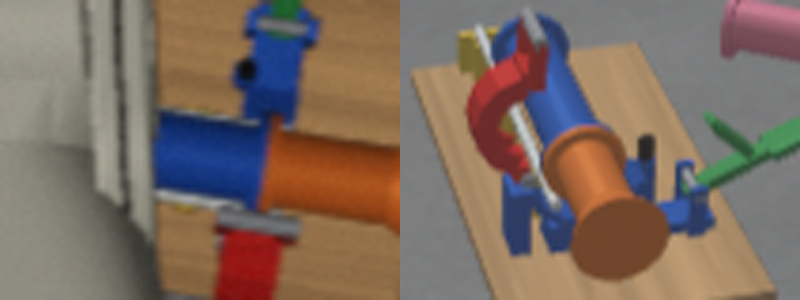

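Tube is home: the blue face is flush with the orange flange at about (268,165), and the ring is still upright. Now I'll move round to the robot side of the ring.

```bash
python3 -c "
from fr import *
from h import *
rows(W(-115,80,212),-0.148,11)
T=snap('top','top6')
c,d=ray(T,(331.6,265.6)); 
cl=np.r_[L(c)]; e=np.r_[(d[:2]@ex),(d[:2]@ey),d[2]]
best=min((np.linalg.norm(np.cross(np.array([-40+104*np.cos(p),1,75+104*np.sin(p)])-cl,e)),p) for p in np.arange(.9,1.75,.01)); print(best)"
```

```text
-2 -10 -0 0.143; -4 -10 -0 0.143; -5 -9 -0 0.143; -6 -8 -0 0.143; -7 -7 -0 0.143; -8 -6 -0 0.143; -9 -5 -0 0.143; -10 -4 -0 0.143; -10 -2 -0 0.143; -11 -1 -0 0.143; -11 1 -0 0.143
local [ -1.6 105.2 207.1] yaw 1.4230886295881326
(np.float64(0.6526218905870017), np.float64(1.5400000000000005))
```

step_arm --plan "-2 -10 0 0.143; -4 -10 0 0.143; -5 -9 0 0.143; -6 -8 0 0.143; -7 -7 0 0.143; -8 -6 0 0.143; -9 -5 0 0.143; -10 -4 0 0.143" --fingers 16

```text
time: 8.05
tcp_pos: [0.4269, 0.0305, 0.1944]
orientation: [-3.126, 0.012, 0.232]
contact_force: [-0.4, -0.4, -0.5]
gripper_width: 0.0161
```

step_arm --plan "-10 -2 0 0.143; -11 -1 0 0.143; -11 1 0 0.143; 0 0 0 0"

```text
time: 8.45
tcp_pos: [0.3826, -0.0348, 0.1897]
orientation: [-3.08, 0.035, -0.135]
contact_force: [0.9, 0.8, -0.4]
gripper_width: 0.0156
```

```bash
python3 -c "
from fr import *
rows(W(-115,1,169),-0.148,4)"
```

```text
3 4 5 0.003; 3 4 5 0.003; 3 4 5 0.003; 3 4 5 0.003
local [-127.6   15.5  189.7] yaw -0.13487809313518628
```

```bash
cat >> fr.py <<'E'
from scipy.spatial.transform import Rotation as Ro
def rows(tgt,yaw,n):
    s=sensors.read_state(); p=np.array(s["tcp_pos"]); R=Ro.from_euler("xyz",s["orientation"]); y=s["orientation"][2]; dy=(yaw-y+np.pi)%(2*np.pi)-np.pi
    st=(tgt-p)/n*1000
    print("; ".join("%.1f %.1f %.1f %.3f"%(*R.inv().apply(Ro.from_euler("z",0).apply(st)),-dy/n) for i in range(1)),"x",n); print("local",L(p),"rpy",s["orientation"],"ex in tool",R.inv().apply([*ex,0]).round(3),"up",R.inv().apply([0,0,1]).round(3),"F",np.round(s["contact_force"],1))
E
python3 -c "
from fr import *
rows(W(-115,1,169),-0.148,4)"
```

```text
3.3 4.0 4.8 0.003 x 4
local [-127.6   15.5  189.7] rpy [-3.08035151  0.03452435 -0.13487809] ex in tool [ 0.999  0.011 -0.035] up [-0.035 -0.061 -0.998] F [ 0.9  0.8 -0.4]
```

step_arm --plan "3.3 4 4.8 0; 3.3 4 4.8 0; 3.3 4 4.8 0; 3.3 4 4.8 0; 12 0 0 0; 12 0 0 0; 12 0 0 0; 8 0 0 0"

```text
time: 9.25
tcp_pos: [0.4404, -0.0562, 0.1629]
orientation: [-3.08, 0.039, -0.129]
contact_force: [-6.1, -1.4, 18.7]
gripper_width: 0.016
```

step_arm --plan "8 0 0 0; 8 0 0 0; 8 0 0 0; 8 0 0 0"

```text
time: 9.65
tcp_pos: [0.4786, -0.0609, 0.1658]
orientation: [-3.082, 0.032, -0.127]
contact_force: [-1.2, 1.4, -0.0]
gripper_width: 0.0162
```

```bash
python3 -c "
from fr import *
rows(W(9,1,169),-0.148,4)"
```

```text
9.4 0.8 -1.1 0.005 x 4
local [-28.7   3.9 165.8] rpy [-3.08237914  0.03213818 -0.12729633] ex in tool [ 0.999  0.019 -0.033] up [-0.032 -0.059 -0.998] F [-1.2  1.4 -0. ]
```

```bash
python3 -c "
from h import *
snap('side','side7')
a=cv2.imread('pics/side7.png')[130:290,240:400]
cv2.imwrite('pics/g7.png',cv2.resize(a,None,fx=3.7,fy=3.7,interpolation=cv2.INTER_CUBIC))"
```

```text
(no output)
```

View pics/g7.png

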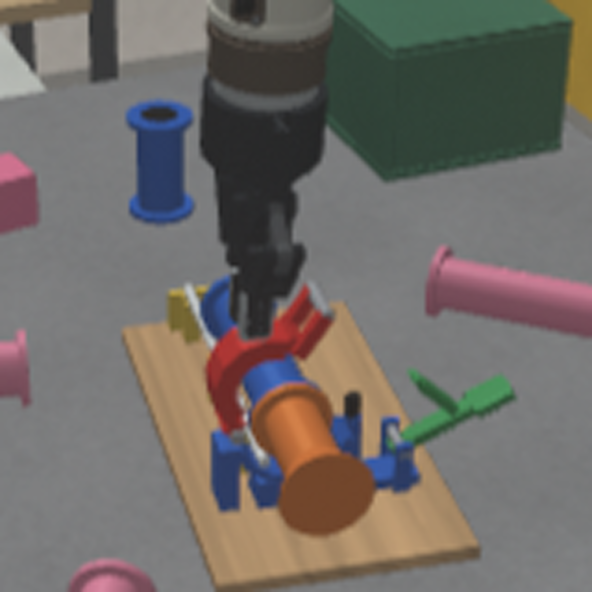

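The ring has swung over to roughly 1 rad. The fingers at (250,310) are just above the arch and the fork arms point to (315,300). I'll continue gently.

step_arm --plan "7 0 0 0; 7 0 0 0; 7 0 0 0; 7 0 0 0"

```text
time: 10.1
tcp_pos: [0.5089, -0.0645, 0.1635]
orientation: [-3.082, 0.034, -0.127]
contact_force: [-0.2, 0.3, -0.5]
gripper_width: 0.016
```

step_arm --plan "6 0 0 0; 6 0 0 0; 6 0 2 0; 5 0 2 0"

```text
time: 10.5
tcp_pos: [0.5337, -0.0674, 0.1581]
orientation: [-3.082, 0.034, -0.127]
contact_force: [-1.0, 0.2, -2.1]
gripper_width: 0.0163
```

```bash
python3 -c "
from fr import *
rows(W(50,1,150),-0.148,4)"
```

```text
5.9 1.4 1.7 0.005 x 4
local [ 26.7   5.7 158.1] rpy [-3.08172004  0.0343022  -0.12689991] ex in tool [ 0.999  0.019 -0.036] up [-0.034 -0.06  -0.998] F [-1.   0.2 -2.1]
```

step_arm --plan "6 1.4 1.5 0; 6 1.4 1.5 0; 6 1.4 2 0; 6 1.4 2 0; 0 0 5 0; 0 0 5 0; 0 0 5 0"

```text
time: 11.2
tcp_pos: [0.5599, -0.0757, 0.1334]
orientation: [-3.082, 0.032, -0.127]
contact_force: [0.6, -0.6, 0.8]
gripper_width: 0.0161
```

```bash
python3 -c "
from fr import *
rows(W(50,1,110),-0.148,4)
from h import *
snap('side','side8')
a=cv2.imread('pics/side8.png')[130:290,240:400]
cv2.imwrite('pics/g8.png',cv2.resize(a,None,fx=3.7,fy=3.7,interpolation=cv2.INTER_CUBIC))"
```

```text
-0.8 0.4 5.9 0.005 x 4
local [ 53.8   1.3 133.4] rpy [-3.08184929  0.03189102 -0.1272033 ] ex in tool [ 0.999  0.019 -0.033] up [-0.032 -0.06  -0.998] F [ 0.6 -0.6  0.8]
```

View pics/g8.png

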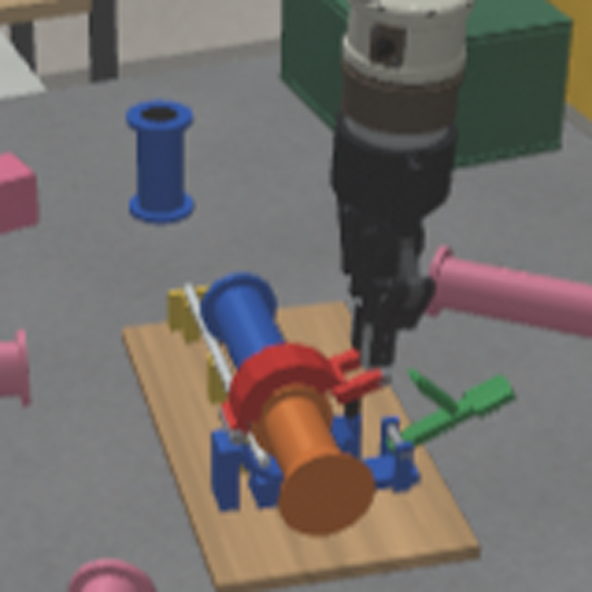

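The ring is at about 0.3 rad and over both flanges. The fingertips at (375,350) are near the pin end, so I'll back off 6 mm in x and press down.

step_arm --plan "-3 0 -4 0; -4 0 0 0; 0 0 4 0; 0 0 4 0; 0 0 4 0; 0 0 4 0"

```text
time: 11.85
tcp_pos: [0.5505, -0.0734, 0.1204]
orientation: [-3.082, 0.034, -0.127]
contact_force: [-0.7, 0.7, -0.1]
gripper_width: 0.0161
```

step_arm --plan "0 0 3 0; 0 0 3 0; 0 0 2 0"

```text
time: 12.15
tcp_pos: [0.5519, -0.0734, 0.1118]
orientation: [-3.083, 0.03, -0.127]
contact_force: [0.7, -0.5, -0.1]
gripper_width: 0.0158
```

```bash
python3 -c "
from fr import *
rows(W(50,1,106),-0.148,4)"
```

```text
1.1 0.4 1.4 0.005 x 4
local [ 45.6   2.3 111.8] rpy [-3.0826692   0.03018278 -0.12692041] ex in tool [ 0.999  0.02  -0.031] up [-0.03  -0.059 -0.998] F [ 0.7 -0.5 -0.1]
```

step_arm --plan "1 0 2 0; 1 0 2 0; 0 0 2 0"

```text
time: 12.45
tcp_pos: [0.554, -0.0733, 0.1057]
orientation: [-3.083, 0.03, -0.127]
contact_force: [1.5, -1.4, 5.3]
gripper_width: 0.0161
```

step_arm --plan "0 0 1 0; 0 0 1 0"

```text
time: 12.65
tcp_pos: [0.5549, -0.0734, 0.1049]
orientation: [-3.083, 0.028, -0.127]
contact_force: [-1.0, -1.1, 5.6]
gripper_width: 0.0158
```

Firm contact of 5–6 N at tip z of about 86, which matches the plunger rest near 0.05 rad. I'll lift and look.

step_arm --plan "0 0 0 0; 0 0 0 0; 0 0 -15 0; 0 0 -35 0; 0 0 -40 0; 0 0 0 0" --fingers 0

```text
time: 13.25
tcp_pos: [0.553, -0.0777, 0.1933]
orientation: [-3.08, 0.04, -0.127]
contact_force: [0.3, -0.5, 0.7]
gripper_width: -0.0002
```

```bash
python3 -c "
from fr import *
rows(W(190,1,195),-0.148,4)
from h import *
T=snap('top','top9');S=snap('side','side9')
a=cv2.imread('pics/side9.png')[150:290,240:400]
cv2.imwrite('pics/g9.png',cv2.resize(a,None,fx=4,fy=4,interpolation=cv2.INTER_CUBIC))"
```

```text
35.6 -0.0 -1.8 0.005 x 4
local [ 47.3  -1.8 193.3] rpy [-3.08049248  0.03958216 -0.12664245] ex in tool [ 0.999  0.019 -0.041] up [-0.04  -0.061 -0.997] F [ 0.3 -0.5  0.7]
```

View pics/g9.png

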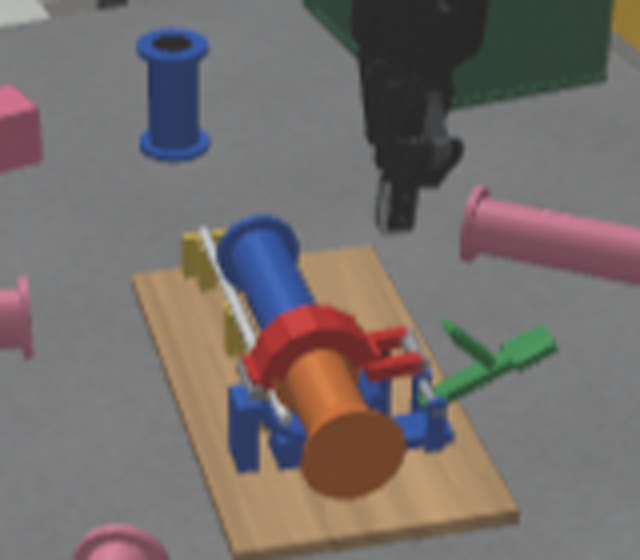

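The ring lies over both flanges with the fork arms down at (395,355). The latch is still open, with its handle at (530,345). Next I'll go outside the latch.

step_arm --plan "36 0 -1 0; 36 0 -1 0; 36 0 -1 0; 32 0 -1 0; 0 0 0 0"

```text
time: 13.85
tcp_pos: [0.6838, -0.093, 0.1705]
orientation: [-3.078, 0.075, -0.126]
contact_force: [0.1, -0.8, -1.0]
gripper_width: 0.0001
```

```bash
python3 -c "
from fr import *
rows(W(186,1,80),-0.148,5)"
```

```text
2.8 1.5 17.9 0.004 x 5
local [178.9   2.4 170.5] rpy [-3.07800538  0.07468962 -0.12585675] ex in tool [ 0.997  0.018 -0.076] up [-0.075 -0.063 -0.995] F [ 0.1 -0.8 -1. ]
```

step_arm --plan "3 1 18 0; 3 1 18 0; 3 1 18 0; 3 1 18 0; 2 1 17 0; 0 0 0 0"

```text
time: 14.45
tcp_pos: [0.6805, -0.0904, 0.0648]
orientation: [-3.076, 0.1, -0.125]
contact_force: [-1.4, -0.6, 0.0]
gripper_width: -0.0001
```

```bash
python3 -c "
from fr import *
rows(W(166,1,80),-0.148,4)"
```

```text
-2.7 0.6 -3.6 0.006 x 4
local [175.3   4.5  64.8] rpy [-3.07593976  0.09967853 -0.12482646] ex in tool [ 0.995  0.017 -0.101] up [-0.1   -0.065 -0.993] F [-1.4 -0.6  0. ]
```

step_arm --plan "-5 1 -6 0; -5 1 -6 0; -5 0 -5 0; -5 0 -5 0; -4 0 -5 0"

```text
time: 14.95
tcp_pos: [0.6577, -0.0909, 0.0988]
orientation: [-3.075, 0.096, -0.124]
contact_force: [0.4, -0.5, -0.2]
gripper_width: -0.0001
```

```bash
python3 -c "
from fr import *
rows(W(142.6,1,107),-0.148,4)"
```

```text
-2.7 -0.3 -1.8 0.006 x 4
local [152.7   0.7  98.8] rpy [-3.07471126  0.09635132 -0.12424835] ex in tool [ 0.995  0.018 -0.098] up [-0.096 -0.067 -0.993] F [ 0.4 -0.5 -0.2]
```

step_arm --plan "-4 0 -2 0; -4 0 -2 0; -4 0 -2 0; -4 0 -2 0"

```text
time: 15.35
tcp_pos: [0.6428, -0.0899, 0.1125]
orientation: [-3.075, 0.09, -0.125]
contact_force: [2.7, 0.1, 0.5]
gripper_width: 0.0003
```

```bash
python3 -c "
from fr import *
rows(W(121,1,120),-0.148,4)
from h import *
T=snap('top','top10');S=snap('side','side10')
a=cv2.imread('pics/side10.png')[150:290,240:400]
cv2.imwrite('pics/g10.png',cv2.resize(a,None,fx=4,fy=4,interpolation=cv2.INTER_CUBIC))"
```

```text
-4.4 -0.6 -1.4 0.006 x 4
local [137.9  -0.5 112.5] rpy [-3.07497293  0.09012677 -0.12454476] ex in tool [ 0.996  0.018 -0.091] up [-0.09  -0.066 -0.994] F [2.7 0.1 0.5]
```

View pics/g10.png

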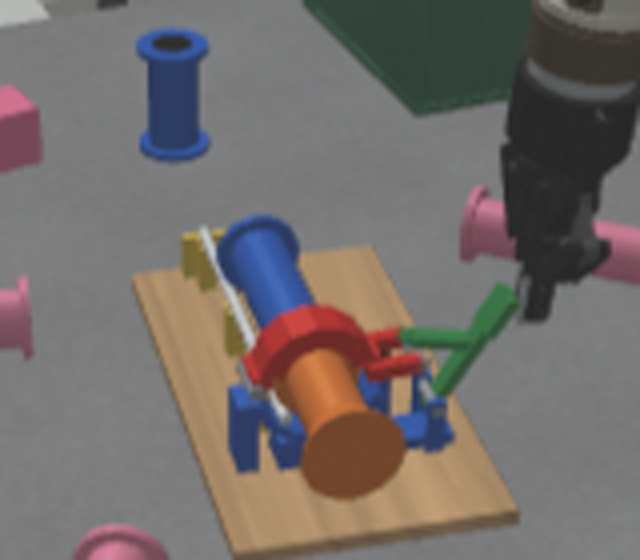

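The finger pushes the handle's outer edge at (520,295). The lever is at about 0.6 rad and its hook is going over the pin between the fork arms. I'll continue.

step_arm --plan "-4 0 -1 0; -4 0 -1 0; -4 0 -1 0; -4 0 0 0"

```text
time: 15.85
tcp_pos: [0.6318, -0.0884, 0.1192]
orientation: [-3.074, 0.078, -0.124]
contact_force: [6.0, -0.8, 3.3]
gripper_width: -0.0001
```

step_arm --plan "-4 0 0 0; -4 0 0 0; -4 0 0 0"

```text
time: 16.15
tcp_pos: [0.6246, -0.0873, 0.1231]
orientation: [-3.074, 0.064, -0.124]
contact_force: [5.1, 0.3, 2.6]
gripper_width: -0.0
```

```bash
python3 -c "
from fr import *
rows(W(96,1,122),-0.148,4)"
```

```text
-5.8 -0.5 0.7 0.006 x 4
local [119.5  -0.6 123.1] rpy [-3.07395619  0.06384445 -0.12411931] ex in tool [ 0.998  0.02  -0.065] up [-0.064 -0.067 -0.996] F [5.1 0.3 2.6]
```

step_arm --plan "-5 0 1 0; -5 0 1 0; -5 0 1 0; -5 0 1 0"

```text
time: 16.55
tcp_pos: [0.6126, -0.0856, 0.126]
orientation: [-3.074, 0.041, -0.124]
contact_force: [5.2, 0.4, 4.4]
gripper_width: 0.0001
```

step_arm --plan "-5 0 1 0; -5 0 1 0; -4 0 1 0"

```text
time: 16.85
tcp_pos: [0.6022, -0.0841, 0.127]
orientation: [-3.074, 0.029, -0.124]
contact_force: [4.1, -0.6, 2.8]
gripper_width: 0.0001
```

```bash
python3 -c "
from fr import *
rows(W(96,1,122),-0.148,4)"
```

```text
-0.2 -0.4 1.3 0.006 x 4
local [ 96.9  -0.8 127. ] rpy [-3.07423697  0.02906512 -0.12417733] ex in tool [ 0.999  0.022 -0.031] up [-0.029 -0.067 -0.997] F [ 4.1 -0.6  2.8]
```

step_arm --plan "-4 0 1 0; -4 0 1 0"

```text
time: 17.05
tcp_pos: [0.598, -0.0836, 0.127]
orientation: [-3.074, 0.018, -0.124]
contact_force: [14.9, -1.3, -0.3]
gripper_width: -0.0
```

step_arm --plan "-4 0 1 0; -4 0 0 0"

```text
time: 17.25
tcp_pos: [0.5978, -0.0836, 0.1274]
orientation: [-3.075, 0.0, -0.124]
contact_force: [14.9, -1.8, -7.9]
gripper_width: -0.0003
```

The lever is against its stop: 15 N and no more motion. I'll back off and check.

step_arm --plan "4 0 0 0; 10 0 0 0; 20 0 0 0; 25 0 -10 0; 10 0 -40 0; 0 0 -40 0; 0 0 0 0"

```text
time: 17.95
tcp_pos: [0.6572, -0.0976, 0.2068]
orientation: [-3.076, 0.04, -0.124]
contact_force: [0.6, 0.1, 0.0]
gripper_width: -0.0001
```

```bash
python3 -c "
from fr import *
rows(W(96,1,122),-0.148,4)
from h import *
T=snap('top','top11');S=snap('side','side11')
a=cv2.imread('pics/side11.png')[190:270,270:390];b=cv2.imread('pics/top11.png')[205:285,250:370]
cv2.imwrite('pics/g11.png',cv2.resize(np.vstack([a,b]),None,fx=3.7,fy=3.7,interpolation=cv2.INTER_CUBIC))"
```

```text
-13.4 -0.7 21.8 0.006 x 4
local [153.2  -6.  206.8] rpy [-3.07566599  0.04004778 -0.12420177] ex in tool [ 0.999  0.021 -0.042] up [-0.04  -0.066 -0.997] F [0.6 0.1 0. ]
```

View pics/g11.png

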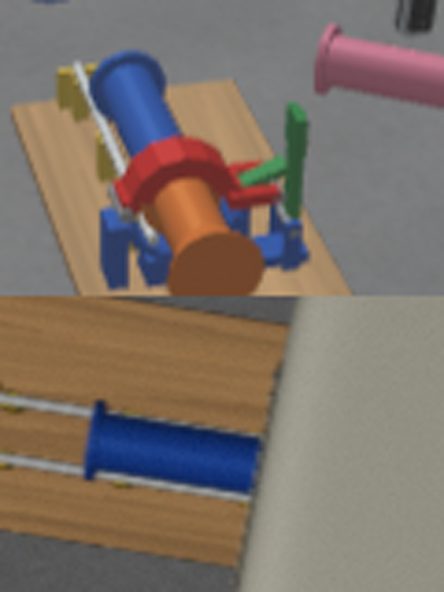

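The lever stands upright at (295,160) with its hook over the pin, and the ring is closed over both flanges. The gripper is clear of everything.

```bash
python3 -c "
from bench import r
print(r.sign_off())"
```

```text
the job is handed in; nothing more can be done
None
```

I joined the ball run and handed it in at about 18 s of the 62 s allowed; sign-off reports no verdict.

- **Tube:** I pinched the blue tube and slid it about 55 mm along the rails, until it met the orange flange. It stopped there with about 5–7 N on the wrist, and the pictures show it flush.
- **Ring:** I swung the ring over and pressed it down onto the plunger. The fork arms took about 5–6 N, at the height expected for a ring angle near 0.05 rad.
- **Latch:** I pushed the lever up to its stop, with about 15 N at the end. In the last side picture it stands upright after the gripper let go, with the hook over the pin and the ring shut.

**Last checks:** The gripper was about 200 mm up with roughly zero force on it. The arm hid the clamp in the last top picture, so the closed state rests on the side view and the felt stop. I did not measure the ring and latch angles, and I did not measure the other toys at the end. The arm never went near them.

**What went less well:** While starting to swing the ring over, the fingers briefly pressed on the arch with a reading of 18.7 N. That is below the 25 N limit, but the force is only read at the end of each move, so I can't rule out a higher moment in between. The tool also tilted by a few degrees during the moves, which did no harm.

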